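# Tare the counting scale with one tray from the nested stack

## Task

Lift only the top tray off the nested stack of three small-parts trays, without pulling the next one up with it, and set it down gently, upright, in the middle of the counting scale's pan. Let go of it, then press the scale's key fully down and release it to tare. Leave the other two trays nested where they stand and everything else in its place.

Things in the scene. Friction and masses are not known exactly. Their poses are not given: they have to be found in the camera images.
- tray_top: top one of three identical blue plastic trays nested in one upright stack; 130 long (own x) x 62 wide (own y) x 62 mm high, open on top, 0.09 to 0.16 kg. Origin: centre of its underside, z up. Its top 28 mm is a vertical rim band 6 mm thick, 130 x 62 mm outside, which can be gripped across the 62 mm; below it a 6 mm high, 3 mm deep groove, then a narrower foot 28 mm high, hidden in the next tray
- tray_top_rim (a point): centre of the top tray's mouth, level with its rim, 62 mm above its origin (130 mm above the table at the start). The outer faces of the stacked rim bands are flush: fingers reaching more than 34 mm below this rim also grip the next tray
- tray_mid: second tray of the stack, same shape, stays in the stack. The top tray rests with its groove's lower edge on this one's rim, its underside 34 mm above this one's underside, with about 2 mm of sideways play; it is not clipped and lifts straight up, free after 28 mm of rise
- tray_low: bottom tray of the stack, same shape, loose on the table, 34 mm lower than tray_mid; stays where it is
- scale: counting scale, fixed, grey housing 270 x 220 mm and 40 mm high with a steel pan 190 (own x) x 210 (own y) mm on top, and a key ledge along its -x edge with a flat dark display. Origin: on the table under the pan's centre; z up
- pan (a point): centre of the pan's flat upper face, 52 mm above the table; axes as the scale's
- key (a joint): travel of the scale's only key, a white round spring push key of 30 mm diameter on the ledge, pressed straight down: 0 up, 0.006 m fully down (about 5 N); springs back
- key_top (a point): centre of the key's upper face, 62 mm above the table when up; 132 mm from the pan's centre along the scale's -x and 60 mm along its -y; moves down with the key
- wrench: open-ended wrench, 190 mm long, lying along x on the table in the middle; bystander
- bushing: brass bushing, 48 mm diameter, 32 mm high, standing 140 to 165 mm from the stack's axis, beyond one short end of the trays (own +x); bystander. Origin: centre of its underside
- carton: small carton, 45 x 75 x 38 mm, 140 to 160 mm from the stack's axis at the other short end (own -x); bystander. Origin: centre of its underside
- can: aluminium spray can, 52 mm diameter, 150 mm high, standing towards the back; bystander. Origin: centre of its underside
- tin_low: lower of two nested round steel tins, 90 mm diameter at the rim, 60 mm high, at the right; bystander. Origin: centre of its underside
- tin_up: upper round tin, standing in tin_low; bystander
- driver: screwdriver, 200 mm long, lying at the left; bystander
Not all that is in view belongs to the job. Leave any brown, red or yellow look-alike of the tray_low alone.

How it is judged:
By the outcome, as a careful person would: the job done as asked, in the order asked, and still so for the second after the job is handed in, with the robot touching nothing.
It also fails if it takes over 50 s, if anything falls off the work surface, if the arm or the gripper's body presses on something with over 40 N, if the wrist force passes 120 N, or if a joint passes its speed limit or range.

## Robot

A 6-joint arm with a two-finger parallel gripper is mounted at the origin on the work surface. World frame = base frame: x ahead of the robot, y to its left, z up, the work surface at z = 0. Lengths are in m, angles in rad, forces in N, time in s.
With the tool pointing down it reaches from about 0.2 to 0.875 m from the base axis. Payload 3.4 kg.
Tool frame: the origin (TCP) lies on the front face of the gripper's body, between the roots of the fingers; the fingertips stand 97 mm ahead of it and the grasp point (between the pads) lies arm.pinch_z ahead of it (arm.pinch_z is the distance from the TCP to the grasp point, in m); z points along the fingers, y is the line along which they close (so a half turn about z gives the same grasp; the last joint's range is limited). The gripper opens to 94 mm and grips with 3 to 60 N. Pads are 16 mm wide; open, the fingers measure 119 mm over their backs; the gripper's body (75 mm by 177 mm) begins 78 mm behind the grasp point.
Start: joints at [1.204, 0.276, 1.505, -0, 1.361, -0.121], TCP at [0.14, 0.558, 0.303] pointing down, gripper open.
Joint ranges: [-2.89, 2.89], [-0.75, 2.08], [0.22, 2.7], [-1.18, 4.32], [0.11, 2.71], [-2.7, 2.7]. Speed limits (rad/s): [2.57, 2.57, 3.14, 3.14, 3.14, 3.14].

## Interface

Orientations are given as a unit quaternion [w, x, y, z].
In Python, from workcell import status, snapshot, close_job, arm gives the robot as it stands.
- The arm moves only by the tool step_arm, never from a script. Its argument "deltas" is a list of rows, each a list of 2 entries, a list of its own where there are three numbers: the shift along the tool's x, y, z as a fraction of full scale, then the turn, a rotation vector about the tool's x, y, z as a fraction of full scale. In form: [[[tx, ty, tz], [ax, ay, az]], ...]. A call has 1 to 20 rows; each row is the pose to reach, as a shift and turn from the pose commanded when the call began, along the tool's axes at that moment; what a row does not reach only later rows make up. Full scale, the value 1, is 30 cm for a shift and 0.5 rad for a turn. A row lasts 1/12 s, in which the tool goes at most 41.7 mm and 7.16 degrees, less where a joint would pass 70% of its speed; a pose out of reach is approached as far as the arm can. A call with a number of a shift or a turn outside -1 to 1 is refused whole. A call with a gripper value outside its range is refused whole. "gripper" is the closure, from -1 (fully open) to 1 (shut), so that 0 is half open, set as the call begins (left out, the last holds). The fingers move at their own pace and stop on an object; the grip force is fixed at half the most. Time passes only in rows, so rows that repeat a pose let the fingers close. It gives the time, the measured TCP pose, the force, the opening and the grip force at its end, in the units of the state.
- status.state(): the state, without advancing time (a new reading comes with each control period).
- snapshot(name): name is "scene" or "top"; returns a dict with "image" (384x512x3 uint8, blue, green, red), "range_z" (384x512 float32, m along the optical axis (not along the pixel's ray), 0 where there is no reading), "K" (3x3 intrinsics, pixels), "distortion" ([k1, k2, p1, p2, k3] as OpenCV has them; the pictures are not rectified), "extrinsics" (4x4, takes a point from camera to world coordinates). Camera axes: x right, y up, looking along -z (the intrinsics and any distortion apply to the point x, -y, -z); pixel columns grow to the right and rows downward; lengths in m; the calibration is good to about 2 mm. A picture is of the moment at which its call begins.
- close_job(): hands the job in; it is judged then, once.
The state is a dict: "time": time; "joint_pos": joint angles; "qvel": joint speeds; "tau": joint torques, N m; "position": TCP position; "tcp_rot": TCP orientation; "force": force on the tool from outside, world axes, zero at the start; "moment": the same for the moment, N m; "finger_gap": finger opening in m; "grip_force": force on a finger pad.
Only numpy, scipy, OpenCV 4.12 (cv2) and the standard library are available. Lean on these libraries where they do the work, as an engineer would, in place of code of your own. Each camera call takes 0.05 s, during which the arm holds its last target. There are 200 camera calls.

## Working session

There is one attempt and no reset: what is moved stays moved. The work goes in short steps, Python scripts to look and compute and a tool call to move; the robot and the scene stay as the last step left them, time stands still between calls to the robot, and variables do not carry over. Pictures are saved under pics/ and viewed, at most 10 in all, crops included, and the job is handed in when it is done.

Besides the shell and the picture viewer there is one more tool, called in YAML: its name, and indented under it one key for each argument. step_arm: Moves the arm, as the interface text tells. Its arguments: {"type":"object","properties":{"deltas":{"type":"array"},"gripper":{"type":"number"}},"required":["deltas"]}

```bash
mkdir -p pics; ls
cat > h.py <<'E'
import numpy as np, cv2
from workcell import status, snapshot, arm
def cloud(s):
    z=s["range_z"]; h,w=z.shape
    u,v=np.meshgrid(np.arange(w),np.arange(h))
    p=cv2.undistortPoints(np.stack([u,v],-1).reshape(-1,1,2).astype(np.float64),np.array(s["K"]),np.array(s["distortion"])).reshape(h,w,2)
    P=np.stack([p[...,0]*z,-p[...,1]*z,-z],-1)
    E=np.array(s["extrinsics"]); W=P@E[:3,:3].T+E[:3,3]
    W[z<=0]=np.nan
    return W
E
python3 - <<'E'
from h import *
for n in("scene","top"):
    s=snapshot(n); cv2.imwrite(f"pics/{n}0.png",s["image"]); np.savez(f"{n}0.npz",**s)
    print(n,np.round(s["extrinsics"],3).tolist(),np.round(s["K"],1).tolist(),s["distortion"])
print(status.state(),arm.pinch_z)
E
```

```text
pics
scene [[-0.547, -0.645, 0.534, 1.177], [0.837, -0.41, 0.362, 0.506], [-0.015, 0.645, 0.764, 1.021], [0.0, 0.0, 0.0, 1.0]] [[367.3, 0.0, 255.6], [0.0, 367.3, 192.0], [0.0, 0.0, 1.0]] [0.01038039 0.         0.         0.         0.        ]
top [[0.006, 0.991, -0.134, 0.32], [-1.0, 0.007, 0.013, 0.102], [0.014, 0.134, 0.991, 1.663], [0.0, 0.0, 0.0, 1.0]] [[459.1, 0.0, 249.9], [0.0, 459.1, 193.6], [0.0, 0.0, 1.0]] [-0.11026525  0.          0.          0.          0.        ]
{'time': 0.1, 'joint_pos': array([ 1.20397184e+00,  2.76517557e-01,  1.50594487e+00,  1.79507233e-06,
        1.36071830e+00, -1.21021799e-01]), 'qvel': array([-0.00127137, -0.00031065, -0.00510759,  0.00017376, -0.00124103,
       -0.00018112]), 'tau': array([ 1.33744386e-03, -4.05457377e+01, -2.37779707e+01,  7.03888899e-02,
        2.99985206e-02, -3.43914235e-05]), 'position': array([0.13981371, 0.55739826, 0.3019238 ]), 'tcp_rot': array([-1.92620664e-04,  1.22592327e-01,  9.92456796e-01, -7.70319659e-04]), 'force': array([-0.87459919,  0.41597572,  0.57347384]), 'moment': array([-0.00782146,  0.01931383, -0.00242891]), 'grip_force': 0.0, 'finger_gap': 0.09394041802308328} 0.0784
```

View pics/top0.png

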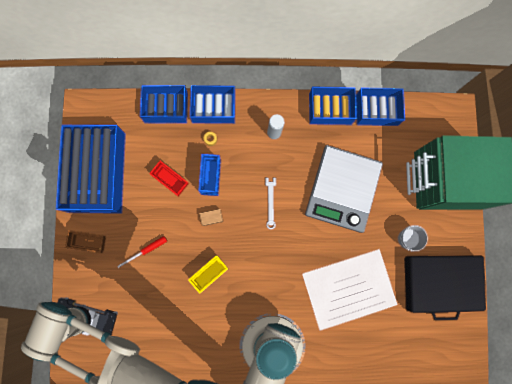

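View pics/scene0.png

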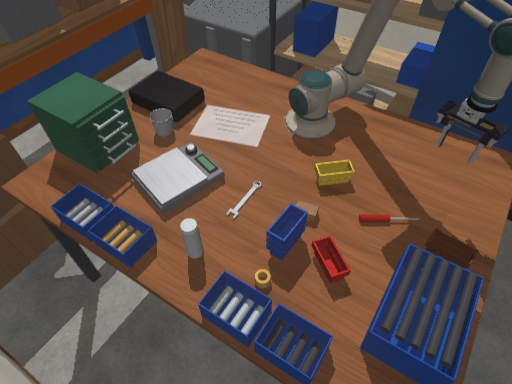

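The top view shows the blue stack at about (209,174), bushing (210,138), carton (210,216), the scale pan around (347,180) and its key at (354,219). The scene view agrees, with the stack at (287,230) and the key at (190,150).

```bash
cat > meas.py <<'E'
from h import *
def run(name,s):
    W=cloud(s); I=s["image"].astype(int); Z=W[...,2]; b,g,r=I[...,0],I[...,1],I[...,2]
    v=np.isfinite(Z)
    def rect(m,lab):
        P=W[m][:,:3]
        if len(P)<5: print(name,lab,'few');return
        (c,wh,a)=cv2.minAreaRect(P[:,:2].astype(np.float32)*1000)
        print(name,lab,len(P),'c',np.round(c,1),'wh',np.round(wh,1),'a',round(a,1),'zmed',np.round(np.median(P[:,2]),4),'corners',np.round(cv2.boxPoints((c,wh,a))).tolist())
    X,Y=W[...,0],W[...,1]
    near=lambda x,y,d:(np.hypot(X-x,Y-y)<d)&v
    def bigcc(m):
        n,l,st,_=cv2.connectedComponentsWithStats(m.astype(np.uint8),connectivity=8)
        return l==1+np.argmax(st[1:,4])
    rect(bigcc((b>r+50)&(Z>.118)&(Z<.142)&near(.38,.24,.2)),'rim')
    rect(bigcc((Z>.047)&(Z<.058)&near(.4,-.2,.25)),'pan')
    hs=(abs(b-r)<40)&(r>150)
    rect(bigcc((Z>.0575)&(Z<.067)&near(.3,-.23,.12)),'key')
    rect(bigcc((Z>.025)&(Z<.067)&near(.4,-.2,.25)),'scale')
    return W
if __name__=="__main__":
    for n in("top","scene"):
        W=run(n,dict(np.load(f"{n}0.npz")))
        for p in ([(209,174),(210,138),(210,216),(347,180),(354,219),(270,200)] if n=="top" else [(287,230),(262,279),(308,212),(190,150),(178,175)]):
            print(p,np.round(W[p[1],p[0]],3))
E
python3 meas.py
```

```text
top rim 83 c [554.6 225.5] wh [61.9 44.2] a 86.1 zmed 0.1291 corners [[530.0, 196.0], [575.0, 193.0], [579.0, 255.0], [535.0, 258.0]]
top pan 1825 c [ 564.9 -261. ] wh [214.  147.7] a 72.1 zmed 0.0521 corners [[462.0, -340.0], [602.0, -385.0], [668.0, -182.0], [527.0, -136.0]]Traceback (most recent call last):
  File "meas.py", line 23, in <module>
    W=run(n,dict(np.load(f"{n}0.npz")))
  File "meas.py", line 18, in run
    rect(bigcc((Z>.0575)&(Z<.067)&near(.3,-.23,.12)),'key')
         ~~~~~^^^^^^^^^^^^^^^^^^^^^^^^^^^^^^^^^^^^^^
  File "meas.py", line 14, in bigcc
    return l==1+np.argmax(st[1:,4])
                ~~~~~~~~~^^^^^^^^^^
    return _wrapfunc(a, 'argmax', axis=axis, out=out, **kwds)
    return bound(*args, **kwds)
ValueError: attempt to get argmax of an empty sequence
```

Wrong search windows (my guessed centres were off); widening.

```bash
sed -i "s/near(.38,.24,.2)/near(.52,.225,.13)/; s/near(.4,-.2,.25)/near(.54,-.23,.22)/g; s/near(.3,-.23,.12)/near(.41,-.265,.06)/" meas.py
sed -i "s/        return l==1+np/        if n<2: return l>9\n        return l==1+np/" meas.py; python3 meas.py
```

```text
top rim 131 c [589.8 223.4] wh [ 61.9 114.6] a 86.4 zmed 0.1291 corners [[531.0, 196.0], [645.0, 189.0], [649.0, 251.0], [535.0, 258.0]]
top pan 2583 c [ 590.1 -268.3] wh [213.9 201.1] a 72.7 zmed 0.0522 corners [[462.0, -340.0], [654.0, -400.0], [718.0, -196.0], [526.0, -136.0]]
top key 45 c [ 446.5 -287. ] wh [25.2 29.2] a 0.1 zmed 0.061 corners [[434.0, -272.0], [434.0, -302.0], [459.0, -302.0], [459.0, -272.0]]
top scale 4476 c [ 563.8 -259.8] wh [222.5 274.1] a 73.3 zmed 0.0501 corners [[401.0, -327.0], [663.0, -406.0], [727.0, -193.0], [464.0, -114.0]]
(209, 174) [0.602 0.225 0.075]
(210, 138) [0.751 0.229 0.002]
(210, 216) [0.458 0.222 0.038]
(347, 180) [ 0.59  -0.268  0.048]
(354, 219) [ 0.448 -0.286  0.065]
(270, 200) [0.521 0.007 0.003]
scene rim 165 c [590.1 224.7] wh [ 63.5 113.4] a 86.5 zmed 0.1282 corners [[532.0, 196.0], [645.0, 190.0], [649.0, 253.0], [535.0, 260.0]]
scene pan 2050 c [ 593.9 -265.5] wh [213.5 190.2] a 73.6 zmed 0.0501 corners [[473.0, -341.0], [655.0, -395.0], [715.0, -190.0], [533.0, -136.0]]
scene key 28 c [ 450.5 -282.4] wh [26.6 25.2] a 7.5 zmed 0.0601 corners [[436.0, -272.0], [439.0, -297.0], [465.0, -293.0], [462.0, -268.0]]
scene scale 3394 c [ 566.3 -254.8] wh [221.2 269.2] a 73.3 zmed 0.0486 corners [[406.0, -322.0], [664.0, -399.0], [727.0, -187.0], [469.0, -110.0]]
(287, 230) [0.588 0.222 0.068]
(262, 279) [0.743 0.228 0.002]
(308, 212) [0.467 0.235 0.035]
(190, 150) [ 0.463 -0.275  0.059]
(178, 175) [ 0.583 -0.233  0.052]
```

```bash
sed -i "s/near(.52,.225,.13)/near(.595,.225,.12)/" meas.py
cat >> h.py <<'E'
from scipy.spatial.transform import Rotation as R
def delta(p,yaw=None):
    """shift (fractions) in tool axes to world p; turn about tool for tool-down with tool y at world angle yaw deg"""
    s=status.state(); w,x,y,z=s["tcp_rot"]; r=R.from_quat([x,y,z,w])
    d=r.inv().apply(np.array(p)-s["position"])/.3
    t=None
    if yaw is not None:
        a=np.radians(yaw); Y=np.array([np.cos(a),np.sin(a),0]); Z=np.array([0,0,-1.])
        t=np.round((r.inv()*R.from_matrix(np.stack([np.cross(Y,Z),Y,Z],1))).as_rotvec()/.5,4)
    print("t",round(s["time"],2),"pos",np.round(s["position"],4),"force",np.round(s["force"],1),"gap",round(s["finger_gap"],4),"shift",np.round(d,4),"turn",t)
E
python3 meas.py | grep rim; python3 -c "
from h import *
delta([.59,.2245,.30],86.4)"
```

```text
top rim 204 c [597.4 222.3] wh [ 61.9 130.1] a 85.8 zmed 0.129 corners [[530.0, 196.0], [660.0, 187.0], [665.0, 248.0], [535.0, 258.0]]
scene rim 228 c [599.5 224.1] wh [ 63.5 132.2] a 86.5 zmed 0.1282 corners [[532.0, 196.0], [664.0, 188.0], [667.0, 252.0], [535.0, 260.0]]
t 0.1 pos [0.1398 0.5574 0.3019] force [-0.9  0.4  0.6] gap 0.0939 shift [-1.7255 -0.7111  0.0072] turn [-0.0031 -0.0007 -0.3659]
```

step_arm:
  deltas:
    - [[-0.876,-0.355,0],[0,0,-0.18]]
    - [[-0.876,-0.355,0],[0,0,-0.36]]
    - [[-0.876,-0.355,0],[0,0,-0.36]]
    - [[-0.876,-0.355,0],[0,0,-0.36]]
    - [[-0.876,-0.355,0],[0,0,-0.36]]
    - [[-0.876,-0.355,0],[0,0,-0.36]]
    - [[-0.876,-0.355,0],[0,0,-0.36]]
    - [[-0.876,-0.355,0],[0,0,-0.36]]
    - [[-0.876,-0.355,0],[0,0,-0.36]]
    - [[-0.876,-0.355,0],[0,0,-0.36]]
  gripper: -1

```text
time: 0.93
position: [0.3685, 0.3905, 0.3023]
tcp_rot: [-0.001, 0.033, 0.999, 0.0]
force: [0.1, 0.3, 0.3]
finger_gap: 0.094
grip_force: 0.0
```

```bash
python3 -c "
from h import *
delta([.598,.223,.27],86.1)"
```

```text
t 0.93 pos [0.3685 0.3905 0.3023] force [0.1 0.3 0.3] gap 0.094 shift [-0.8006 -0.5063  0.1067] turn [-0.0001 -0.0028  0.0031]
```

step_arm:
  deltas:
    - [[-0.8,-0.506,0.05],[0,0,0.003]]
    - [[-0.8,-0.506,0.05],[0,0,0.003]]
    - [[-0.8,-0.506,0.05],[0,0,0.003]]
    - [[-0.8,-0.506,0.05],[0,0,0.003]]
    - [[-0.8,-0.506,0.05],[0,0,0.003]]
    - [[-0.8,-0.506,0.05],[0,0,0.003]]
    - [[-0.8,-0.506,0.1],[0,0,0.003]]
    - [[-0.8,-0.506,0.1],[0,0,0.003]]
    - [[-0.8,-0.506,0.1],[0,0,0.003]]
    - [[-0.8,-0.506,0.1],[0,0,0.003]]
    - [[-0.8,-0.506,0.1],[0,0,0.003]]

```text
time: 1.85
position: [0.597, 0.2252, 0.2732]
tcp_rot: [-0.0, 0.032, 0.999, 0.0]
force: [0.4, 0.0, -0.0]
finger_gap: 0.094
grip_force: 0.0
```

Run:
```python
from h import *
delta([.598,.223,.203],86.1)
s=snapshot("scene"); c=s["image"][150:300,210:390]; cv2.imwrite("pics/s1.png",cv2.resize(c,None,fx=4,fy=4,interpolation=cv2.INTER_CUBIC))
```

```text
t 1.85 pos [0.597  0.2252 0.2732] force [ 0.4  0.  -0. ] gap 0.094 shift [-0.004  -0.0072  0.2341] turn [ 0.0017 -0.0006  0.0066]
```

View pics/s1.png

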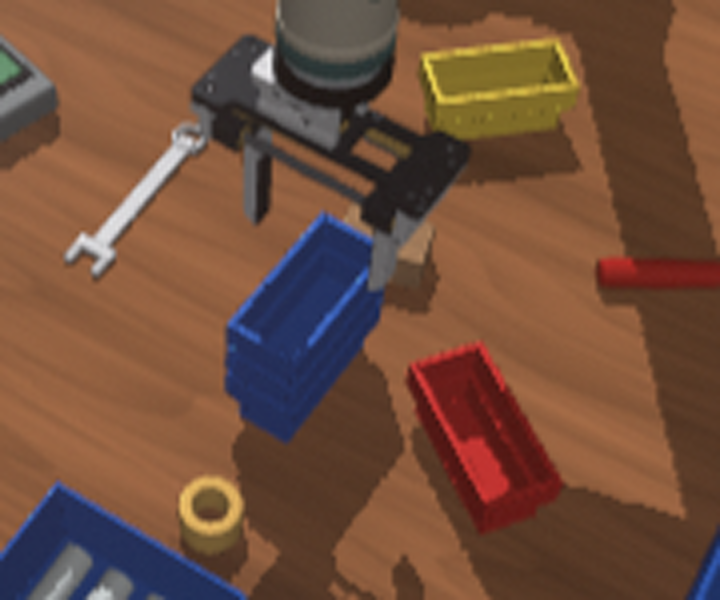

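The open fingers at (257,180) and (385,265) straddle the stack mouth at (305,285). Nothing else is in the way, so I go down and keep the fingertips about 24 mm below the rim.

step_arm:
  deltas:
    - [[-0.004,-0.007,0.05],[0,0,0.007]]
    - [[-0.004,-0.007,0.1],[0,0,0.007]]
    - [[-0.004,-0.007,0.14],[0,0,0.007]]
    - [[-0.004,-0.007,0.18],[0,0,0.007]]
    - [[-0.004,-0.007,0.21],[0,0,0.007]]
    - [[-0.004,-0.007,0.23],[0,0,0.007]]
    - [[-0.004,-0.007,0.23],[0,0,0.007]]
    - [[-0.004,-0.007,0.23],[0,0,0.007]]

```text
time: 2.57
position: [0.5993, 0.2216, 0.204]
tcp_rot: [0.0, 0.035, 0.999, 0.0]
force: [0.1, 0.2, -0.3]
finger_gap: 0.0941
grip_force: 0.0
```

step_arm:
  deltas:
    - [[0,0,0],[0,0,0]]
    - [[0,0,0],[0,0,0]]
    - [[0,0,0],[0,0,0]]
    - [[0,0,0],[0,0,0]]
    - [[0,0,0],[0,0,0]]
    - [[0,0,0],[0,0,0]]
    - [[0,0,0],[0,0,0]]
    - [[0,0,0],[0,0,0]]
    - [[0,0,0],[0,0,0]]
    - [[0,0,0],[0,0,0]]
  gripper: 1

```text
time: 3.4
position: [0.5997, 0.2211, 0.204]
tcp_rot: [0.0, 0.035, 0.999, 0.0]
force: [-0.5, 0.6, 3.0]
finger_gap: 0.0617
grip_force: 29.9
```

step_arm:
  deltas:
    - [[0,0,-0.01],[0,0,0]]
    - [[0,0,-0.02],[0,0,0]]
    - [[0,0,-0.03],[0,0,0]]
    - [[0,0,-0.04],[0,0,0]]
    - [[0,0,-0.05],[0,0,0]]
    - [[0,0,-0.06],[0,0,0]]
    - [[0,0,-0.07],[0,0,0]]
    - [[0,0,-0.08],[0,0,0]]
    - [[0,0,-0.09],[0,0,0]]
    - [[0,0,-0.1],[0,0,0]]
    - [[0,0,-0.11],[0,0,0]]
    - [[0,0,-0.12],[0,0,0]]
    - [[0,0,-0.13],[0,0,0]]
    - [[0,0,-0.14],[0,0,0]]
    - [[0,0,-0.15],[0,0,0]]
    - [[0,0,-0.15],[0,0,0]]
    - [[0,0,-0.15],[0,0,0]]

```text
time: 4.82
position: [0.5995, 0.2211, 0.2489]
tcp_rot: [0.0, 0.035, 0.999, 0.0]
force: [-0.0, -0.8, -1.7]
finger_gap: 0.0617
grip_force: 29.9
```

Run:
```python
from h import *
delta([.592,-.267,.35],90)
s=snapshot("scene"); c=s["image"][150:300,210:390]; cv2.imwrite("pics/s2.png",cv2.resize(c,None,fx=4,fy=4,interpolation=cv2.INTER_CUBIC))
```

```text
t 4.82 pos [0.5995 0.2211 0.2489] force [-0.  -0.8 -1.7] gap 0.0617 shift [-0.0901 -1.6246 -0.3373] turn [ 0.0004  0.0008 -0.1416]
```

View pics/s2.png

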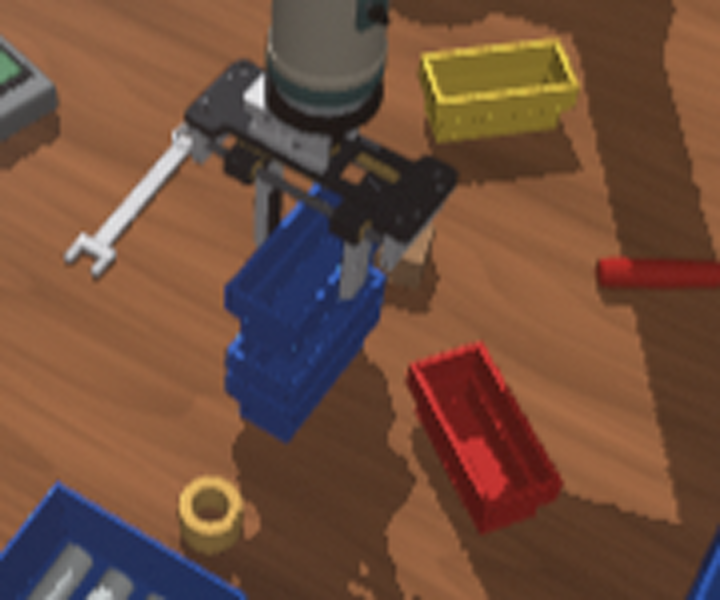

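The top tray hangs free, mouth at about (290,270). The other two are still nested below at (305,390), and the bushing (210,515) and carton (415,265) are undisturbed. The force matches a single tray. Next I raise it and carry it over.

step_arm:
  deltas:
    - [[0,0,-0.06],[0,0,0]]
    - [[0,0,-0.14],[0,0,0]]
    - [[0,0,-0.22],[0,0,0]]
    - [[0,0,-0.28],[0,0,0]]
    - [[0,-0.04,-0.31],[0,0,0.02]]
    - [[-0.005,-0.1,-0.33],[0,0,0.05]]
    - [[-0.01,-0.17,-0.33],[0,0,0.08]]
    - [[-0.015,-0.25,-0.33],[0,0,0.12]]
    - [[-0.02,-0.33,-0.33],[0,0,0.16]]
    - [[-0.025,-0.41,-0.33],[0,0,0.2]]
    - [[-0.03,-0.49,-0.33],[0,0,0.24]]
    - [[-0.035,-0.57,-0.33],[0,0,0.28]]
    - [[-0.035,-0.65,-0.33],[0,0,0.32]]
    - [[-0.04,-0.73,-0.33],[0,0,0.36]]
    - [[-0.04,-0.81,-0.33],[0,0,0.4]]
    - [[-0.045,-0.88,-0.33],[0,0,0.443]]
    - [[-0.045,-0.94,-0.33],[0,0,0.443]]
    - [[-0.045,-0.98,-0.33],[0,0,0.443]]
    - [[-0.045,-1,-0.33],[0,0,0.443]]

```text
time: 6.45
position: [0.591, -0.0812, 0.3469]
tcp_rot: [-0.001, 0.147, 0.989, -0.0]
force: [-0.2, -0.1, -0.4]
finger_gap: 0.0615
grip_force: 29.9
```

Run:
```python
from h import *
delta([.5935,-.269,.35],73.3)
```

```text
t 6.45 pos [ 0.591  -0.0812  0.3469] force [-0.2 -0.1 -0.4] gap 0.0615 shift [-0.1896 -0.5967 -0.0101] turn [-0.0014 -0.0028 -0.0061]
```

step_arm:
  deltas:
    - [[-0.02,-0.05,0],[0,0,0]]
    - [[-0.04,-0.12,0],[0,0,0]]
    - [[-0.06,-0.2,0],[0,0,0]]
    - [[-0.09,-0.28,0],[0,0,0]]
    - [[-0.11,-0.36,0],[0,0,0]]
    - [[-0.14,-0.43,0],[0,0,0]]
    - [[-0.16,-0.5,0],[0,0,0]]
    - [[-0.175,-0.55,0.02],[0,0,0]]
    - [[-0.185,-0.58,0.06],[0,0,0]]
    - [[-0.19,-0.597,0.12],[0,0,0]]
    - [[-0.19,-0.597,0.2],[0,0,0]]
    - [[-0.19,-0.597,0.28],[0,0,0]]
    - [[-0.19,-0.597,0.35],[0,0,0]]
    - [[-0.19,-0.597,0.4],[0,0,0]]
    - [[-0.19,-0.597,0.43],[0,0,0]]
    - [[-0.19,-0.597,0.45],[0,0,0]]
    - [[-0.19,-0.597,0.45],[0,0,0]]
    - [[-0.19,-0.597,0.45],[0,0,0]]

```text
time: 7.95
position: [0.595, -0.2668, 0.2129]
tcp_rot: [0.0, 0.145, 0.989, 0.0]
force: [-0.2, -0.7, -1.0]
finger_gap: 0.0619
grip_force: 29.9
```

Run:
```python
from h import *
delta([.5935,-.269,.188],73.3)
s=snapshot("scene"); c=s["image"][80:230,100:280]; cv2.imwrite("pics/s3.png",cv2.resize(c,None,fx=4,fy=4,interpolation=cv2.INTER_CUBIC))
```

```text
t 7.95 pos [ 0.595  -0.2668  0.2129] force [-0.2 -0.7 -1. ] gap 0.0619 shift [ 0.0026 -0.0084  0.0829] turn [ 0.0003  0.0009 -0.0008]
```

View pics/s3.png

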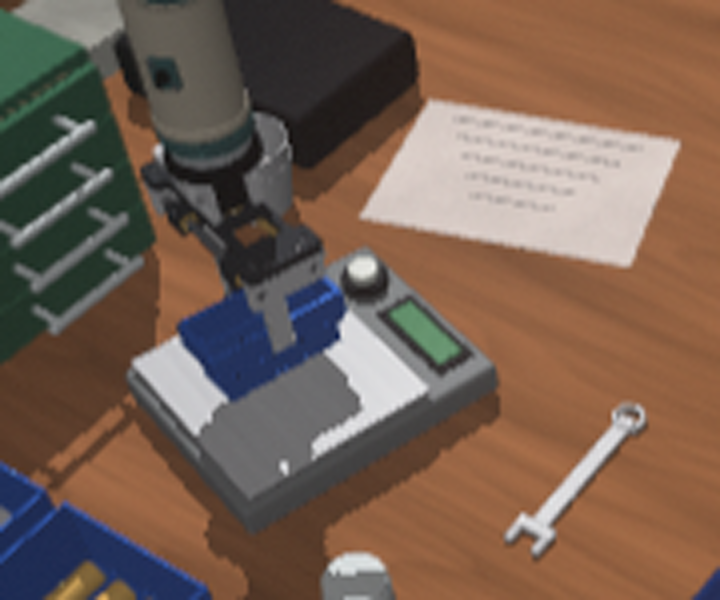

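The tray hangs level above the pan, at about (265,335). The green cabinet on the left and the tin are clear of the gripper. I lower it slowly.

step_arm:
  deltas:
    - [[0.002,-0.006,0.015],[0,0,0]]
    - [[0.002,-0.006,0.03],[0,0,0]]
    - [[0.002,-0.006,0.042],[0,0,0]]
    - [[0.002,-0.006,0.052],[0,0,0]]
    - [[0.002,-0.006,0.06],[0,0,0]]
    - [[0.002,-0.006,0.066],[0,0,0]]
    - [[0.002,-0.006,0.07],[0,0,0]]
    - [[0.002,-0.006,0.074],[0,0,0]]
    - [[0.002,-0.006,0.076],[0,0,0]]
    - [[0.002,-0.006,0.076],[0,0,0]]

```text
time: 8.83
position: [0.5936, -0.2686, 0.1897]
tcp_rot: [-0.0, 0.146, 0.989, 0.0]
force: [-0.0, -0.4, -1.2]
finger_gap: 0.0618
grip_force: 29.9
```

step_arm:
  deltas:
    - [[0,0,0.002],[0,0,0]]
    - [[0,0,0.004],[0,0,0]]
    - [[0,0,0.005],[0,0,0]]
    - [[0,0,0.005],[0,0,0]]
    - [[0,0,0.005],[0,0,0]]

```text
time: 9.25
position: [0.5936, -0.2686, 0.1884]
tcp_rot: [0.0, 0.146, 0.989, 0.0]
force: [-1.2, 0.3, -1.3]
finger_gap: 0.0617
grip_force: 29.9
```

step_arm:
  deltas:
    - [[0,0,0.001],[0,0,0]]
    - [[0,0,0.002],[0,0,0]]
    - [[0,0,0.003],[0,0,0]]
    - [[0,0,0.003],[0,0,0]]
    - [[0,0,0.003],[0,0,0]]

```text
time: 9.67
position: [0.5936, -0.2686, 0.188]
tcp_rot: [0.0, 0.146, 0.989, -0.0]
force: [-0.2, 1.2, 2.8]
finger_gap: 0.0616
grip_force: 29.9
```

Contact felt, so I open and then back straight up.

step_arm:
  deltas:
    - [[0,0,0],[0,0,0]]
    - [[0,0,0],[0,0,0]]
    - [[0,0,0],[0,0,0]]
    - [[0,0,0],[0,0,0]]
    - [[0,0,0],[0,0,0]]
    - [[0,0,0],[0,0,0]]
    - [[0,0,0],[0,0,0]]
    - [[0,0,0],[0,0,0]]
  gripper: -1

```text
time: 10.33
position: [0.5936, -0.2686, 0.1874]
tcp_rot: [-0.0, 0.146, 0.989, 0.0]
force: [-0.1, 0.5, -0.3]
finger_gap: 0.0937
grip_force: 0.0
```

step_arm:
  deltas:
    - [[0,0,-0.02],[0,0,0]]
    - [[0,0,-0.06],[0,0,0]]
    - [[0,0,-0.12],[0,0,0]]
    - [[0,0,-0.2],[0,0,0]]
    - [[0,0,-0.27],[0,0,0]]
    - [[0,0,-0.33],[0,0,0]]
    - [[0,0,-0.33],[0,0,0]]
    - [[0,0,-0.33],[0,0,0]]

```text
time: 11.0
position: [0.5939, -0.2688, 0.2876]
tcp_rot: [0.001, 0.146, 0.989, -0.0]
force: [-0.1, 0.5, 0.7]
finger_gap: 0.0938
grip_force: 0.0
```

step_arm:
  deltas:
    - [[0.04,-0.02,0],[0,0,0]]
    - [[0.12,-0.05,0],[0,0,0]]
    - [[0.21,-0.09,0],[0,0,0]]
    - [[0.3,-0.13,0],[0,0,0]]
    - [[0.38,-0.165,0],[0,0,0]]
    - [[0.43,-0.185,0],[0,0,0]]
    - [[0.447,-0.193,0.05],[0,0,0]]
    - [[0.447,-0.193,0.12],[0,0,0]]
    - [[0.447,-0.193,0.2],[0,0,0]]
    - [[0.447,-0.193,0.27],[0,0,0]]
    - [[0.447,-0.193,0.32],[0,0,0]]
    - [[0.447,-0.193,0.35],[0,0,0]]
    - [[0.447,-0.193,0.35],[0,0,0]]
    - [[0.447,-0.193,0.35],[0,0,0]]
  gripper: 1

```text
time: 12.17
position: [0.4482, -0.2851, 0.1807]
tcp_rot: [-0.001, 0.146, 0.989, 0.001]
force: [-0.0, -0.4, -0.2]
finger_gap: 0.0039
grip_force: 0.0
```

Run:
```python
from h import *
delta([.449,-.286,.159],73.3)
s=snapshot("scene"); c=s["image"][80:230,100:280]; cv2.imwrite("pics/s4.png",cv2.resize(c,None,fx=4,fy=4,interpolation=cv2.INTER_CUBIC))
W=cloud(s);I=s["image"].astype(int)
m=(I[...,0]>I[...,2]+50)&(W[...,2]>.105)&(W[...,2]<.122)&(np.hypot(W[...,0]-.592,W[...,1]+.267)<.1)
print(m.sum(),cv2.minAreaRect(W[m][:,:2].astype(np.float32)*1000),np.median(W[m][:,2]))
```

```text
t 12.17 pos [ 0.4482 -0.2851  0.1807] force [-0.  -0.4 -0.2] gap 0.0039 shift [-0.0034 -0.002   0.0722] turn [ 0.0017 -0.0035 -0.0016]
222 ((593.9225463867188, -265.0892639160156), (68.40731811523438, 130.9560089111328), 72.18589782714844) 0.11025388593205765
```

View pics/s4.png

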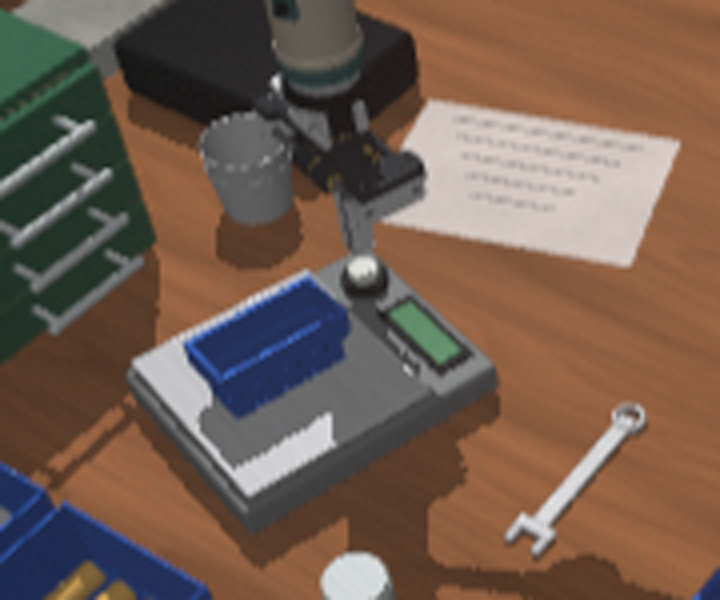

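The tray stands upright at about (265,345) on the pan, and in this camera it is within 1 mm of the pan centre. The closed fingertips at (360,245) are just above the white key at (363,270). Now I press.

step_arm:
  deltas:
    - [[-0.003,-0.002,0.03],[0,0,0]]
    - [[-0.003,-0.002,0.055],[0,0,0]]
    - [[-0.003,-0.002,0.068],[0,0,0]]
    - [[-0.003,-0.002,0.075],[0,0,0]]
    - [[-0.003,-0.002,0.081],[0,0,0]]
    - [[-0.003,-0.002,0.087],[0,0,0]]
    - [[-0.003,-0.002,0.09],[0,0,0]]
    - [[-0.003,-0.002,0.09],[0,0,0]]
    - [[-0.003,-0.002,0.09],[0,0,0]]

```text
time: 12.97
position: [0.449, -0.286, 0.1547]
tcp_rot: [-0.0, 0.146, 0.989, 0.0]
force: [-1.6, 1.4, 4.7]
finger_gap: 0.0003
grip_force: 2.0
```

step_arm:
  deltas:
    - [[0,0,0.003],[0,0,0]]
    - [[0,0,0.006],[0,0,0]]
    - [[0,0,0.008],[0,0,0]]
    - [[0,0,0.008],[0,0,0]]
    - [[0,0,0.008],[0,0,0]]

```text
time: 13.38
position: [0.449, -0.2861, 0.1533]
tcp_rot: [-0.0, 0.146, 0.989, 0.0]
force: [-3.3, 2.1, 12.1]
finger_gap: 0.0005
grip_force: 6.2
```

step_arm:
  deltas:
    - [[0,0,0.002],[0,0,0]]
    - [[0,0,0.003],[0,0,0]]
    - [[0,0,0.003],[0,0,0]]
    - [[0,0,0.003],[0,0,0]]

```text
time: 13.72
position: [0.449, -0.286, 0.1532]
tcp_rot: [0.0, 0.146, 0.989, -0.0]
force: [-3.4, 3.7, 17.9]
finger_gap: 0.0007
grip_force: 8.8
```

The force went from 12 to 18 N with no further travel, so the key is on its stop. Releasing and backing away.

step_arm:
  deltas:
    - [[0,0,-0.01],[0,0,0]]
    - [[0,0,-0.02],[0,0,0]]
    - [[0,0,-0.04],[0,0,0]]
    - [[0,0,-0.08],[0,0,0]]
    - [[0,0,-0.15],[0,0,0]]
    - [[0,0,-0.24],[0,0,0]]
    - [[0,0,-0.33],[0,0,0]]
    - [[0.1,0,-0.42],[0,0,0]]
    - [[0.2,0,-0.5],[0,0,0]]
    - [[0.28,0,-0.5],[0,0,0]]
    - [[0.33,0,-0.5],[0,0,0]]
    - [[0.33,0,-0.5],[0,0,0]]
    - [[0.33,0,-0.5],[0,0,0]]

```text
time: 14.8
position: [0.3545, -0.2579, 0.3008]
tcp_rot: [0.001, 0.146, 0.989, -0.0]
force: [0.9, -0.1, -0.1]
finger_gap: 0.0006
grip_force: 0.0
```

Run:
```python
from h import *
st=status.state(); print(st["time"],st["position"],st["qvel"].round(3))
s=snapshot("scene"); cv2.imwrite("pics/s5.png",s["image"])
W=cloud(s); Z=W[...,2];b=s["image"].astype(int)
m=(Z>.0555)&(Z<.067)&(np.hypot(W[...,0]-.449,W[...,1]+.286)<.022); print("key",m.sum(),np.median(Z[m]),W[m].mean(0))
m=(b[...,0]>b[...,2]+50)&(Z>.085)&(Z<.105)&(np.hypot(W[...,0]-.598,W[...,1]-.223)<.1)
print("mid",m.sum(),cv2.minAreaRect(W[m][:,:2].astype(np.float32)*1000))
```

```text
14.8 [ 0.3545278  -0.25790681  0.30078136] [ 0.01   0.031 -0.026  0.003 -0.005  0.004]
key 30 0.05913578742712433 [ 0.45176275 -0.28434679  0.0592012 ]
mid 235 ((600.6446533203125, 224.58407592773438), (63.375213623046875, 134.37844848632812), 86.82061767578125)
```

View pics/s5.png

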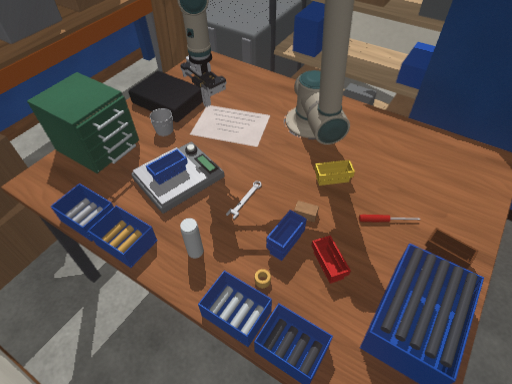

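The picture shows the tray on the pan at (168,165) and the key up at (190,149). The other two trays are nested in place at (287,234), and the bystanders are unmoved.

```bash
python3 -c "
from workcell import close_job
print(close_job())"
```

```text
the job is handed in; nothing more can be done
None
```

The top tray is upright in the middle of the scale's pan, the key was pressed to its stop and has sprung back, the other two trays are still nested in place, and the job was handed in at about 15 s (no verdict was shown).

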